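# Start the culture pan warming: slide it onto the heating place and switch on

### The arm

A 6-joint arm with a two-finger parallel gripper is mounted at the origin on the work surface. World frame = base frame: x ahead of the robot, y to its left, z up, the work surface at z = 0. Lengths are in mm, angles in rad, forces in N, time in s.
With the tool pointing down it reaches from about 350 to 975 mm from the base axis. Payload 7.1 kg.
Tool frame: the origin (TCP) lies midway between the tips of the shut fingers; the grasp point (between the pads) lies 19 mm behind it; z points along the fingers, y is the line along which they close (so a half turn about z gives the same grasp; the last joint's range is limited). The gripper opens to 88 mm and grips with 3 to 60 N. Pads are 20 mm wide; open, the fingers measure 115 mm over their backs; the gripper's body (75 mm by 178 mm) begins 61 mm behind the grasp point.
Start: joints at [-1.244, 0.423, 1.63, -0, 1.089, -0.019], TCP at [211.86, -587.98, 222.675] pointing down, gripper open.
Joint ranges: [-3, 3], [-0.9, 2.11], [0.09, 2.58], [-1.31, 4.45], [0.11, 2.69], [-2.54, 2.54]. Speed limits (rad/s): [2.39, 2.39, 3.01, 3.14, 3.14, 3.14].

### API

Orientations are given as a rotation vector (axis times angle).
In Python, from workcell import ctrl gives the robot as it stands.
- The arm moves only by the shell command python3 -m inch 'ROWS' [OPENING]. ROWS is JSON, a list of rows, each an object with "xyz": the shift along the tool's x, y, z in mm, a list of three; "rot": the turn, a rotation vector about the tool's x, y, z in rad, a list of three. In form: [{"xyz": [dx, dy, dz], "rot": [ax, ay, az]}, ...]. A call has 1 to 12 rows; each row is the pose to reach, as a shift and turn from the pose commanded when the call began, along the tool's axes at that moment; what a row does not reach only later rows make up. A row lasts 1/12 s, in which the tool goes at most 41.7 mm and 7.16 degrees, less where a joint would pass 70% of its speed; a pose out of reach is approached as far as the arm can. A call with a gripper value outside its range is refused whole. OPENING is the closure in counts, from 0 (fully open) to 255 (shut), set as the call begins (- or left out, the last holds). The fingers move at their own pace and stop on an object; the grip force is fixed at half the most. Time passes only in rows, so rows that repeat a pose let the fingers close. It gives the time, the measured TCP pose, the force, the opening and the grip force at its end, in the units of the state.
- ctrl.get_obs(): the state, without advancing time (a new reading comes with each control period).
- ctrl.get_image(name): name is "scene" or "side" or "wrist"; returns the picture (400x640x3 uint8, red, green, blue); there is no depth.
- ctrl.camera_model(name): a dict with "fx", "fy", "cx", "cy" (pixels), "position" and "attitude" of the camera in the world. Camera axes: x right, y up, looking along -z (the intrinsics and any distortion apply to the point x, -y, -z); pixel columns grow to the right and rows downward; lengths in mm; the calibration is good to about 2 mm. A picture is of the moment at which its call begins: read the wrist's pose just before it. camera_model takes no time and is no camera call; for the wrist camera it gives the pose at the moment of the call.
- ctrl.close_job(): hands the job in; it is judged then, once.
The state is a dict: "t": time; "qpos": joint angles; "qvel": joint speeds; "joint_torque": joint torques, N m; "ee_pos": TCP position; "orientation": TCP orientation; "ft_force": force on the tool from outside, world axes, zero at the start; "moment": the same for the moment, N m; "width": finger opening in mm; "grasp_force": force on a finger pad.
Only numpy, scipy, OpenCV 4.12 (cv2) and the standard library are available. Lean on these libraries where they do the work, as an engineer would, in place of code of your own. Each camera call takes 0.05 s, during which the arm holds its last target. There are 200 camera calls.

### The job

Slide the lidded saucepan along the warming plate, without lifting or tipping it, until its round body stands wholly inside the printed ring on the plate. Then switch the plate on at the slanted console: press the flush switch down in its slot and, keeping it pressed, slide it all the way to the end with the bar mark, and let it spring back up so that it locks there. Do not force the switch, leave the other things on the table where they are, and leave the pan standing inside the ring.

Things in the scene. Friction and masses are not known exactly. Their poses are not given: they have to be found in the camera images.
- pan_centre (a point): Centre of the round body of the lidded steel saucepan (loose, 0.5-1 kg), 25 mm above its underside. Body 110 mm across, 44 high; lid 114 across, up to 50 high; black knob 22 across, up to 66 high. Stiff handle along the pan's -x axis (towards the robot +-0.6 rad), 20 wide, 12 thick, 50 to 146 mm out from the pan's axis, its middle 36 mm above the underside. z is up.
- heat_ring: White printed ring (no thickness to feel) on the black top of the plate, 140 mm across its line; origin: its centre, on the plate's top. The pan stands wholly inside when the centres are under 15 mm apart. Which of the plate's two places has the ring varies; the pan starts on the other, about 170 mm away.
- plate: Warming plate, fixed to the table: a flat box with a black top, 200 mm along its x, 360 mm along its y, 40 mm high; origin at the centre of its underside on the table. Its two pan places lie about 85 mm either side of its centre along its y axis. Its top is bare and smooth, with no rim.
- console: Grey switch console, fixed to the table; origin: centre of its foot, on the table. Its face, 140 (up the slope) x 130 mm, slopes 20 degrees down towards the robot, its middle 66 mm above the origin. In it a slot 36 mm wide (up the slope), 78 long (along the console's y), 22 deep, centred on the face, holds the black switch button. Bar mark at the +y (on) end, small ring mark at the -y (off) end.
- switch_dish (a point): Middle of the button's sunken top; moves with the button. Axes: z straight out of the sloping face, y along the slot towards the bar mark (on; the left end seen from the robot), x up the slope. The top is a dish 36 mm long along y, open across the slot, 4 mm below the face when up, between two end ridges (5 mm long) flush with the face. Shut fingertips fit in the dish and push its ridge.
- switch_slide (a joint): How far the button has slid: 0 = off, 0.030 m = the stop at the on end. Friction 1.5 N once free. A latch inside blocks it from about 0.001 m while the button is up and frees it when pressed over 3.5 mm; past 0.027 m the released button springs up, locked on. Released before that it stays half down and is not on.
- switch_button (a joint): How far the button is pressed in, square to the face: 0 = up, 0.006 m = bottom stop. Spring: 2.1 N to start moving, 4.6 N at 3.5 mm, 6.3 N at 6 mm. Without pressing, a sideways push does not move the switch and only strains the latch: keep the force on it below 50 N.
- cheese_spot (a point): Centre, 24 mm up, of a small cheese wheel 92 mm across and 48 mm high standing beside the console and plate, to be left alone.
- mould_spot (a point): Foot centre of the white cheese mould, an open cup 110 mm across and 85 mm high, to be left alone.
- brush_grip (a point): Handle of the brush lying to the right of the console, to be left alone.
- bowl_in (a point): Inner floor of a steel bowl 120 mm across and 50 mm high, left of the plate, to be left alone.
- jar_spot (a point): Foot centre of a glass jar 70 mm across and 110 mm high beyond the plate, to be left alone.
- weight_spot (a point): Foot centre of a steel press weight 70 mm across and 45 mm high beyond the plate, to be left alone.
- cheese_far (a point): Centre, 24 mm up, of a second cheese wheel, 92 mm across and 48 mm high, beyond the left end of the plate, to be left alone.
There are look-alikes about, which are no part of the job. What is shaped like the part that bears pan_centre but orange is not meant.

How it is judged:
By the outcome, as a careful person would: the job done as asked, in the order asked, and still so for the second after the job is handed in, with the robot touching nothing.
It also fails if it takes over 51 s, if anything falls off the work surface, if the arm or the gripper's body presses on something with over 40 N, if the wrist force passes 120 N, or if a joint passes its speed limit or range.

## Working session

There is one attempt and no reset: what is moved stays moved. The work goes in short steps, Python scripts to look and compute and a shell command to move; the robot and the scene stay as the last step left them, time stands still between calls to the robot, and variables do not carry over. Pictures are saved under pics/ and viewed, at most 12 in all, crops included, and the job is handed in when it is done.

```bash
ls; mkdir -p pics
python3 - <<'E'
from workcell import ctrl
import cv2
o=ctrl.get_obs()
print({k:o[k] for k in('t','ee_pos','orientation','ft_force','width')})
for n in('scene','side'):
    print(n,ctrl.camera_model(n)); cv2.imwrite(f'pics/{n}0.png',ctrl.get_image(n)[:,:,::-1])
E
```

```text
pics
{'t': 0.0, 'ee_pos': array([ 211.67943274, -587.46948211,  221.89814063]), 'orientation': array([-3.09323272e+00, -5.40290385e-01,  3.86160671e-04]), 'ft_force': array([ 0.57100017, -0.16583001,  1.09093139]), 'width': 87.26277241423996}
scene {'fx': 379.1773194813848, 'fy': 379.1773194813848, 'cx': 319.4885970563679, 'cy': 199.59482770702846, 'position': array([1080.71865739, -473.75852256, 1004.3589034 ]), 'attitude': array([0.59953506, 0.30906779, 0.88829639])}
side {'fx': 513.2966342522608, 'fy': 513.2966342522608, 'cx': 327.50398020076125, 'cy': 197.98070295686665, 'position': array([  31.64737813,  723.77997832, 1113.69604836]), 'attitude': array([ 0.26397462, -0.90380737, -2.47135592])}
```

View pics/scene0.png

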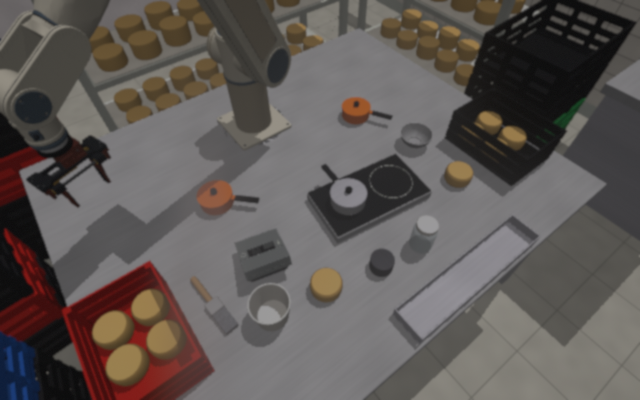

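View pics/side0.png

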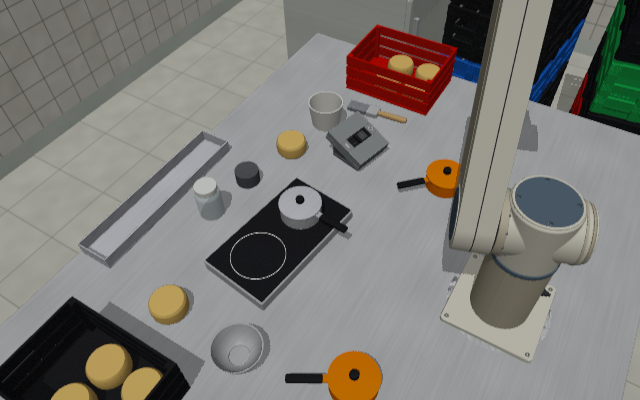

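The side view shows the steel pan with its knob at about (300,199), handle tip about (346,231), ring centre about (258,256), and console switch about (358,137). The scene view has the knob at (348,189), ring at (391,181) and switch at (262,248). I'll enlarge the side view around the plate and the console.

```bash
cat > h.py <<'E'
import numpy as np, cv2
from scipy.spatial.transform import Rotation as R
from workcell import ctrl
def ray(cm,p):
    d=np.array([(p[0]-cm['cx'])/cm['fx'],-(p[1]-cm['cy'])/cm['fy'],-1.])
    return np.array(cm['position']),R.from_rotvec(cm['attitude']).apply(d)
def atz(cm,p,z):
    o,d=ray(cm,p); return o+d*(z-o[2])/d[2]
def proj(cm,P):
    q=R.from_rotvec(cm['attitude']).inv().apply(np.array(P)-cm['position'])
    return np.array([cm['cx']+cm['fx']*q[0]/-q[2],cm['cy']-cm['fy']*q[1]/-q[2]])
E
python3 - <<'E'
from h import *
a=cv2.imread('pics/side0.png')[100:310,195:425]
cv2.imwrite('pics/sidec.png',cv2.resize(a[:150],None,fx=3.4,fy=3.4,interpolation=cv2.INTER_CUBIC))
s=ctrl.camera_model('side');c=ctrl.camera_model('scene')
for n,ps,pc,z in[('knob',(300,199),(348,189),106),('ring',(258,256),(391,181),40),('htip',(346,231),(326,168),76),('sw',(358,137),(262,248),62),
 ('pl1',(297,179),(338,237),40),('pl2',(352,213),(307,193),40),('pl3',(262,303),(397,157),40),('pl4',(207,262),(430,191),40)]:
    print(n,atz(s,ps,z).round(),atz(c,pc,z).round())
E
```

```text
knob [539.  31. 106.] [549.  25. 106.]
ring [562. 197.  40.] [570. 197.  40.]
htip [396.  42.  76.] [419.  41.  76.]
sw [ 542. -290.   62.] [ 541. -283.   62.]
pl1 [619. -72.  40.] [633. -79.  40.]
pl2 [425. -42.  40.] [442. -54.  40.]
pl3 [477. 300.  40.] [503. 289.  40.]
pl4 [662. 275.  40.] [678. 268.  40.]
```

View pics/sidec.png

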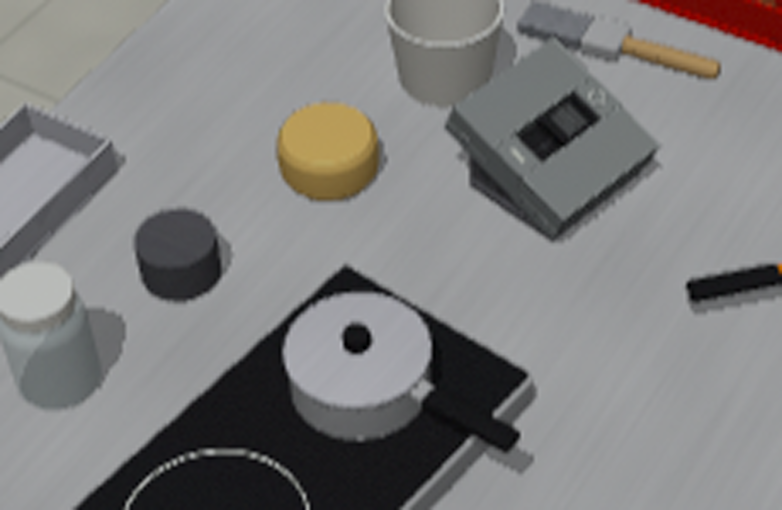

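The crop shows the pan beside the slot console: the bar mark is at crop (517,154) and the off ring at (598,97), the button is dark at (572,118), at the off end. The handle points to the lower right. Next I'll hover near the console for a wrist look, then go on to the pan.

```bash
python3 -m inch '[{"xyz":[80,-52,-27],"rot":[0,0,0.12]},{"xyz":[160,-104,-54],"rot":[0,0,0.24]},{"xyz":[240,-156,-81],"rot":[0,0,0.36]},{"xyz":[316,-206,-108],"rot":[0,0,0.44]},{"xyz":[316,-206,-108],"rot":[0,0,0.44]},{"xyz":[316,-206,-108],"rot":[0,0,0.44]},{"xyz":[316,-206,-108],"rot":[0,0,0.44]},{"xyz":[316,-206,-108],"rot":[0,0,0.44]},{"xyz":[316,-206,-108],"rot":[0,0,0.44]},{"xyz":[316,-206,-108],"rot":[0,0,0.44]},{"xyz":[316,-206,-108],"rot":[0,0,0.44]},{"xyz":[316,-206,-108],"rot":[0,0,0.44]}]' 0
python3 - <<'E'
from h import *
o=ctrl.get_obs(); m=ctrl.camera_model('wrist'); print(m, o['ee_pos'],R.from_rotvec(o['orientation']).as_matrix().round(3))
np.save('w1.npy',m,allow_pickle=True)
cv2.imwrite('pics/w1.png',ctrl.get_image('wrist')[:,:,::-1])
E
```

```text
t: 1.1
ee_pos: [439.6, -286.5, 330.6]
orientation: [3.138, -0.144, -0.0]
ft_force: [-0.1, -0.3, -0.1]
width: 87.9
grasp_force: 0.0
{'fx': 307.4279163869079, 'fy': 307.4279163869079, 'cx': 319.3452028314827, 'cy': 195.45718185686, 'position': array([ 505.50532647, -292.85699743,  492.74095093]), 'attitude': array([-0.18943236,  0.20713841, -1.65315591])} [ 439.58525623 -286.45027319  330.57638136] [[ 0.996 -0.092 -0.   ]
 [-0.092 -0.996 -0.   ]
 [-0.     0.    -1.   ]]
```

View pics/w1.png

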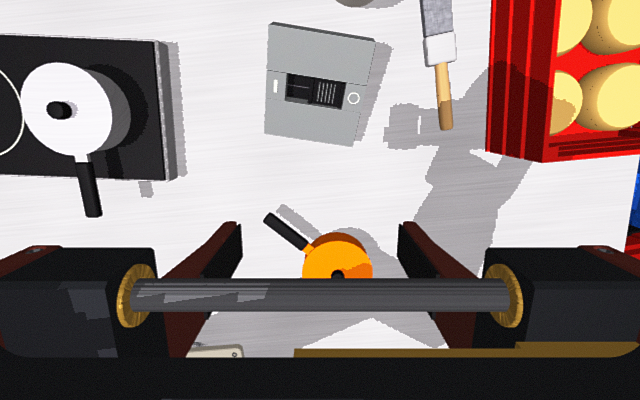

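The wrist view shows the console slot with corners about (287,73), (346,81), (343,108), (285,100), the bar mark at (276,86), and the off ring at (353,98). The steel pan's knob is at (58,109), its handle runs from (82,155) to (94,216), and the plate corners are at (158,40) and (168,181).

Run:
```python
from h import *
m=np.load('w1.npy',allow_pickle=True).item()
for n,p,z in[('slotTL',(287,73),72),('TR',(346,81),72),('BR',(343,108),60),('BL',(285,100),60),('bar',(276,86),66),('offring',(353,98),66),
 ('faceTL',(270,23),90),('TR',(375,39),90),('BR',(352,146),42),('BL',(265,133),42),
 ('knob',(58,109),106),('h0',(82,155),82),('htip',(94,216),82),('plA',(158,40),40),('plB',(168,181),40),('lidL',(21,110),88),('lidR',(116,110),88)]:
    print(n,atz(m,p,z).round(1))
a=cv2.imread('pics/w1.png')[10:160,240:400]
cv2.imwrite('pics/w1c.png',cv2.resize(a,None,fx=4,fy=4,interpolation=cv2.INTER_CUBIC))
```

```text
slotTL [ 563.8 -256.7   72. ]
TR [ 547.3 -331.4   72. ]
BR [ 514.4 -326.    60. ]
BL [ 531.9 -249.    60. ]
bar [ 550.1 -239.9   66. ]
offring [ 525.8 -339.7   66. ]
faceTL [ 618.2 -244.8   90. ]
TR [ 589.6 -367.6   90. ]
BR [ 460.6 -336.5   42. ]
BL [ 490.6 -213.1   42. ]
knob [544.   21.3 106. ]
h0 [485.7  26.7  82. ]
htip [400.6  34.   82. ]
plA [625.5 -86.   40. ]
plB [433.7 -58.2  40. ]
lidL [548.9  83.   88. ]
lidR [537.8 -36.9  88. ]
```

View pics/w1c.png

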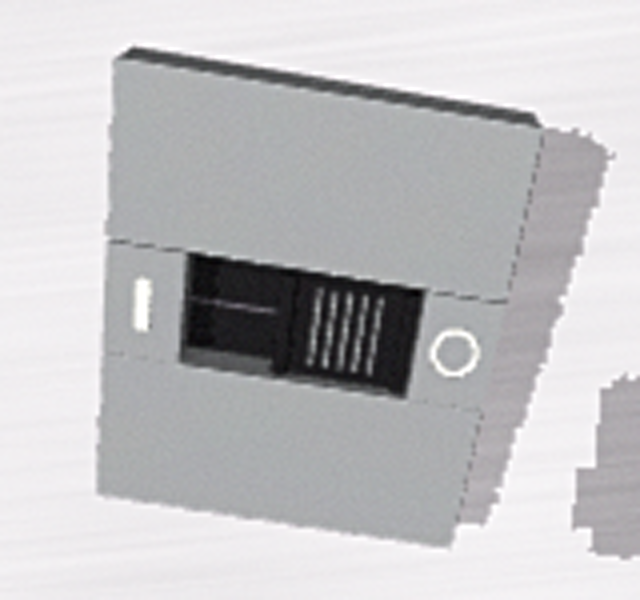

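Console: slot centre about (539,-291,66) and yaw about -0.23, with the sizes agreeing (slot 77, face 126). Pan: about (545,21), with the handle line pointing at the knob and yaw about -0.09. Next I'll hover above the handle.

```bash
python3 -m inch '[{"xyz":[-3.6,-39,16],"rot":[0,0,0]},{"xyz":[-7,-78,32],"rot":[0,0,0]},{"xyz":[-11,-117,48],"rot":[0,0,0]},{"xyz":[-14,-156,64],"rot":[0,0,0]},{"xyz":[-18,-195,80],"rot":[0,0,0]},{"xyz":[-21,-234,96],"rot":[0,0,0]},{"xyz":[-25,-273,112],"rot":[0,0,0]},{"xyz":[-29,-316,130],"rot":[0,0,0]},{"xyz":[-29,-316,130],"rot":[0,0,0]},{"xyz":[-29,-316,130],"rot":[0,0,0]},{"xyz":[-29,-316,130],"rot":[0,0,0]},{"xyz":[-29,-316,130],"rot":[0,0,0]}]' 0
python3 - <<'E'
from h import *
m=ctrl.camera_model('wrist'); 
np.save('w2.npy',m,allow_pickle=True)
cv2.imwrite('pics/w2.png',ctrl.get_image('wrist')[:,:,::-1])
print([proj(m,p).round() for p in[(545,21,106),(400.6,34,82),(486,26.7,82),(567.6,190,40)]])
E
```

```text
t: 2.15
ee_pos: [440.6, 28.7, 201.0]
orientation: [3.138, -0.15, 0.001]
ft_force: [0.6, 0.1, -0.1]
width: 88.1
grasp_force: 0.0
[array([316.,  66.]), array([317., 230.]), array([316., 141.]), array([143.,  70.])]
```

View pics/w2.png

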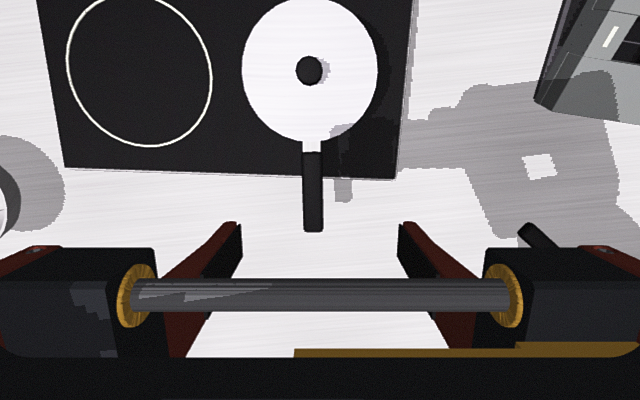

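Knob at (309,70), handle tip (313,231), handle start (312,152). The ring line spans columns 66–212, with its bottom at row 147. I'll work out positions from these.

Run:
```python
from h import *
from scipy.optimize import least_squares
m=np.load('w2.npy',allow_pickle=True).item()
for n,p,z in[('knob',(309,70),106),('htip',(313,231),82),('h0',(312,152),82),('plcorner',(396,179),40),('plcorner2',(65,167),40)]: print(n,atz(m,p,z).round(1))
im=cv2.imread('pics/w2.png').astype(int).min(2)
pts=[]
for a in np.arange(-20,200,5):   # ring line near the predicted circle
    c=np.array([139,71]);d=np.array([np.cos(np.radians(a)),np.sin(np.radians(a))])
    r=np.arange(60,90,.5);q=(c+r[:,None]*d).round().astype(int)
    ok=(q[:,1]>=0);q=q[ok];v=im[q[:,1],q[:,0]]
    if v.max()>120: pts.append(atz(m,q[v.argmax()],40)[:2])
P=np.array(pts)
s=least_squares(lambda x:np.hypot(*(P-x[:2]).T)-x[2],[567,190,70],loss='soft_l1');print(len(P),s.x.round(1))
```

```text
knob [542.9  26.5 106. ]
htip [400.4  38.3  82. ]
h0 [476.6  31.5  82. ]
plcorner [434.9 -53.6  40. ]
plcorner2 [481.4 295.   40. ]
44 [565.  194.6  70.2]
```

Pan is at about (543,26.5) and the ring at (565,194.6) with r=70.2, so the shift needed is about (22,168), 170 mm as stated. Descend, with a 6 mm lateral correction.

```bash
python3 -m inch '[{"xyz":[-1,-6,36],"rot":[0,0,0.005]},{"xyz":[-2,-6,72],"rot":[0,0,0.005]},{"xyz":[-2,-6,105],"rot":[0,0,0.005]},{"xyz":[-2,-6,130],"rot":[0,0,0.005]},{"xyz":[-2,-6,142],"rot":[0,0,0.005]},{"xyz":[-2,-6,142],"rot":[0,0,0.005]},{"xyz":[-2,-6,142],"rot":[0,0,0.005]}]' 0
python3 -m inch '[{"xyz":[0,0,0],"rot":[0,0,0]},{"xyz":[0,0,0],"rot":[0,0,0]},{"xyz":[0,0,0],"rot":[0,0,0]},{"xyz":[0,0,0],"rot":[0,0,0]},{"xyz":[0,0,0],"rot":[0,0,0]},{"xyz":[0,0,0],"rot":[0,0,0]},{"xyz":[0,0,0],"rot":[0,0,0]},{"xyz":[0,0,0],"rot":[0,0,0]},{"xyz":[0,0,0],"rot":[0,0,0]},{"xyz":[0,0,0],"rot":[0,0,0]}]' 255
python3 -c "
from h import *
m=ctrl.camera_model('wrist');p=R.from_rotvec(ctrl.get_obs()['orientation']).as_matrix();print(p.round(3))"
```

```text
t: 2.78
ee_pos: [439.0, 35.3, 58.7]
orientation: [3.137, -0.159, -0.001]
ft_force: [-0.0, 0.5, 0.9]
width: 87.6
grasp_force: 0.0
t: 3.62
ee_pos: [438.7, 36.5, 58.6]
orientation: [-3.138, 0.156, 0.0]
ft_force: [0.3, 0.1, 0.9]
width: 24.9
grasp_force: 0.0
[[ 0.995 -0.099 -0.   ]
 [-0.099 -0.995  0.   ]
 [-0.     0.    -1.   ]]
```

```bash
python3 -m inch '[{"xyz":[0,0,0],"rot":[0,0,0]},{"xyz":[0,0,0],"rot":[0,0,0]},{"xyz":[0,0,0],"rot":[0,0,0]},{"xyz":[0,0,0],"rot":[0,0,0]},{"xyz":[0,0,0],"rot":[0,0,0]}]' 255
```

```text
t: 4.03
ee_pos: [438.7, 36.4, 58.6]
orientation: [3.138, -0.155, -0.0]
ft_force: [-0.3, 0.3, -0.4]
width: 19.7
grasp_force: 30.0
```

Gripped at width 19.7. Slide half way first and check the forces.

```bash
python3 -m inch '[{"xyz":[0,-2,0],"rot":[0,0,0]},{"xyz":[0,-6,0],"rot":[0,0,0]},{"xyz":[0.5,-13,0],"rot":[0,0,0]},{"xyz":[0.7,-22,0],"rot":[0,0,0]},{"xyz":[1,-32,0],"rot":[0,0,0]},{"xyz":[1.3,-42,0],"rot":[0,0,0]},{"xyz":[1.6,-52,0],"rot":[0,0,0]},{"xyz":[2,-62,0],"rot":[0,0,0]},{"xyz":[2.2,-71,0],"rot":[0,0,0]},{"xyz":[2.4,-78,0],"rot":[0,0,0]},{"xyz":[2.5,-83,0],"rot":[0,0,0]},{"xyz":[2.6,-85,0],"rot":[0,0,0]}]'
```

```text
t: 5.03
ee_pos: [449.8, 121.6, 58.7]
orientation: [-3.138, 0.154, 0.0]
ft_force: [-1.0, -5.8, 1.3]
width: 19.4
grasp_force: 30.1
```

```bash
python3 -m inch '[{"xyz":[0,-2,0],"rot":[0,0,0]},{"xyz":[0,-6,0],"rot":[0,0,0]},{"xyz":[0.5,-13,0],"rot":[0,0,0]},{"xyz":[0.7,-22,0],"rot":[0,0,0]},{"xyz":[1,-32,0],"rot":[0,0,0]},{"xyz":[1.3,-42,0],"rot":[0,0,0]},{"xyz":[1.6,-52,0],"rot":[0,0,0]},{"xyz":[2,-62,0],"rot":[0,0,0]},{"xyz":[2.2,-71,0],"rot":[0,0,0]},{"xyz":[2.4,-78,0],"rot":[0,0,0]},{"xyz":[2.6,-82,0],"rot":[0,0,0]},{"xyz":[2.7,-84,0],"rot":[0,0,0]}]'
python3 - <<'E'
from h import *
m=ctrl.camera_model('wrist'); 
np.save('w3.npy',m,allow_pickle=True)
cv2.imwrite('pics/w3.png',ctrl.get_image('wrist')[:,:,::-1])
cv2.imwrite('pics/s3.png',ctrl.get_image('side')[:,:,::-1])
o=ctrl.get_obs();print(o['ee_pos'],o['ft_force'])
E
```

```text
t: 6.03
ee_pos: [460.7, 204.7, 58.6]
orientation: [3.138, -0.154, -0.0]
ft_force: [-0.3, -5.6, 1.9]
width: 19.9
grasp_force: 30.1
[460.77975299 204.47070957  58.62638325] [-0.71893452 -0.83204038 -0.94300292]
```

View pics/w3.png

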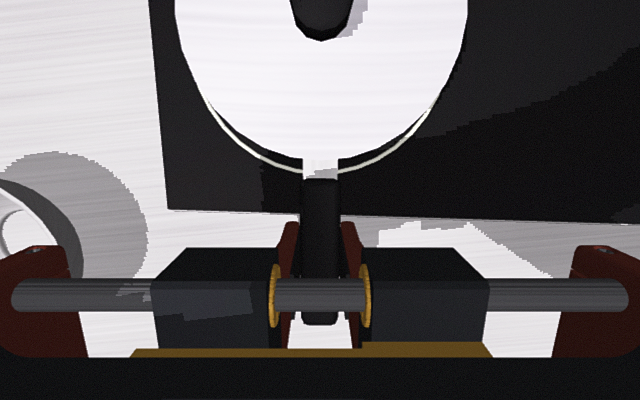

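The lid is centred near column 321, and the ring shows as a thin crescent below it: (208,105), (262,160), (300,173), (340,172), (400,142), (438,100). Fit the ring and the lid edge.

Run:
```python
from h import *
from scipy.optimize import least_squares
m=np.load('w3.npy',allow_pickle=True).item()
def fit(px,z,r,x0):
    P=np.array([atz(m,p,z)[:2] for p in px]);s=least_squares(lambda x:np.hypot(*(P-x).T)-r,x0);return s.x.round(1),s.fun.round(1)
print('ring',fit([(208,105),(225,130),(262,160),(300,173),(340,172),(400,142),(438,100)],40,70,[565,195]))
print('lid',fit([(175,0),(184,52),(205,100),(262,152),(300,160),(400,134),(437,96),(460,50),(468,10)],84,57,[565,195]))
print('handle',atz(m,(320.5,178),82).round(1),'knob low edge mid',atz(m,(321,40),106).round(1))
s=ctrl.camera_model('side')
a=cv2.imread('pics/s3.png')[160:310,190:370]
cv2.imwrite('pics/s3c.png',cv2.resize(a,None,fx=4,fy=4,interpolation=cv2.INTER_CUBIC))
```

```text
ring (array([563.2, 193.7]), array([ 0.2,  0.3,  0.3,  0.2, -0.5, -1.2,  1.7]))
lid (array([563.5, 193.7]), array([ 1.1,  0.2,  0.6,  1.2, -0.7, -0.8, -0.1,  1. ,  1.8]))
handle [499.6 200.   82. ] knob low edge mid [552.  194.8 106. ]
```

View pics/s3c.png

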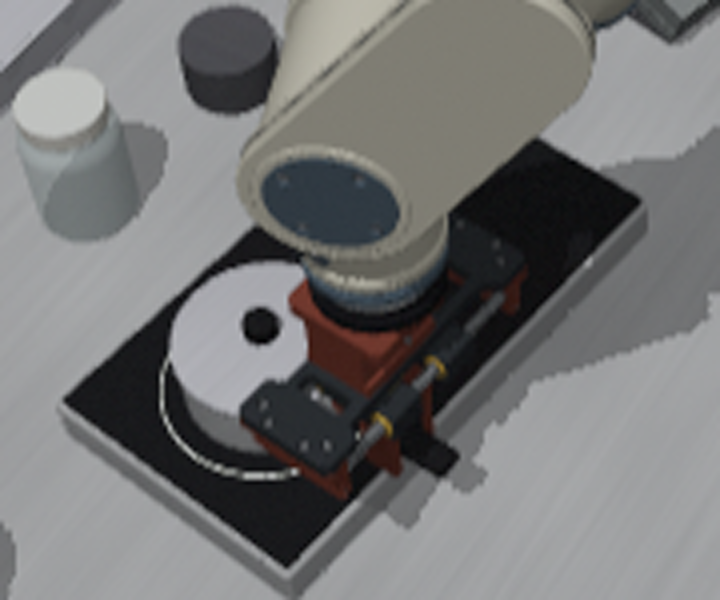

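The pan sits concentric with the ring (offset under 2 mm) and the side crop agrees, with the ring evenly around the body at (260,340). Release partly, so the fingers keep clear of the bowl, and rise.

```bash
python3 -m inch '[{"xyz":[0,0,0],"rot":[0,0,0]},{"xyz":[0,0,0],"rot":[0,0,0]},{"xyz":[0,0,0],"rot":[0,0,0]},{"xyz":[0,0,0],"rot":[0,0,0]},{"xyz":[0,0,0],"rot":[0,0,0]}]' 130
python3 -m inch '[{"xyz":[0,0,-10],"rot":[0,0,0]},{"xyz":[0,0,-30],"rot":[0,0,0]},{"xyz":[0,0,-65],"rot":[0,0,0]},{"xyz":[0,0,-100],"rot":[0,0,0]},{"xyz":[0,0,-135],"rot":[0,0,0]},{"xyz":[0,0,-150],"rot":[0,0,0]},{"xyz":[0,0,-150],"rot":[0,0,0]}]'
cat >> h.py <<'E'
YAW=-0.23
Rc=R.from_euler('z',YAW)*R.from_euler('y',-np.radians(20))   # console face: x up slope, y to bar, z normal
Rt=Rc*R.from_euler('x',np.pi)                                 # tool for the switch
def rel(P,Rg):
    o=ctrl.get_obs();r=R.from_rotvec(o['orientation'])
    print('xyz',r.inv().apply(np.array(P)-o['ee_pos']).round(1),'rot',(r.inv()*Rg).as_rotvec().round(4))
E
python3 - <<'E'
from h import *
m=np.load('w1.npy',allow_pickle=True).item()
print('button px',atz(m,(326.3,93.2),62.2).round(1),'n',Rc.as_matrix()[:,2].round(3))
rel(np.array([537.3,-305.7,62.2])+90*Rc.as_matrix()[:,2],Rt)
print(ctrl.get_obs()['ft_force'])
E
```

```text
t: 6.55
ee_pos: [461.0, 204.1, 58.8]
orientation: [-3.137, 0.156, -0.001]
ft_force: [-1.0, -0.1, -0.2]
width: 42.9
grasp_force: 0.0
t: 7.13
ee_pos: [463.1, 205.0, 213.5]
orientation: [-3.134, 0.156, -0.012]
ft_force: [0.3, 0.8, 0.5]
width: 42.9
grasp_force: 0.0
button px [ 535.4 -305.1   62.2] n [-0.333  0.078  0.94 ]
xyz [ 93.4 497.1  65.4] rot [-0.0272  0.3415  0.1287]
[0.34437974 0.79660511 0.48875261]
```

```bash
python3 -m inch '[{"xyz":[7,38,5],"rot":[0,0,0]},{"xyz":[14,76,10],"rot":[0,0.03,0.01]},{"xyz":[21,115,15],"rot":[-0.005,0.07,0.03]},{"xyz":[28,153,20],"rot":[-0.01,0.12,0.05]},{"xyz":[36,191,25],"rot":[-0.01,0.17,0.06]},{"xyz":[43,230,30],"rot":[-0.02,0.22,0.08]},{"xyz":[50,268,35],"rot":[-0.02,0.27,0.1]},{"xyz":[57,306,40],"rot":[-0.027,0.34,0.129]},{"xyz":[65,345,45],"rot":[-0.027,0.342,0.129]},{"xyz":[72,383,50],"rot":[-0.027,0.342,0.129]},{"xyz":[79,421,55],"rot":[-0.027,0.342,0.129]},{"xyz":[86,460,60],"rot":[-0.027,0.342,0.129]}]' 255
python3 - <<'E'
from h import *
rel(np.array([537.3,-305.7,62.2])+90*Rc.as_matrix()[:,2],Rt)
E
```

```text
t: 8.13
ee_pos: [499.8, -263.8, 147.7]
orientation: [3.034, -0.35, 0.523]
ft_force: [0.8, 0.7, 0.5]
width: 0.6
grasp_force: 0.0
xyz [14.1 32.2  6.2] rot [0.004  0.0074 0.0008]
```

```bash
python3 -m inch '[{"xyz":[7,16,3],"rot":[0,0,0]},{"xyz":[13,30,5],"rot":[0,0,0]},{"xyz":[14,32,6],"rot":[0,0,0]},{"xyz":[14,32,6],"rot":[0,0,0]},{"xyz":[14,32,6],"rot":[0,0,0]}]'
python3 - <<'E'
from h import *
m=ctrl.camera_model('wrist'); o=ctrl.get_obs()
np.save('w4.npy',m,allow_pickle=True)
im=ctrl.get_image('wrist')[:,:,::-1]
rel(np.array([537.3,-305.7,62.2])+90*Rc.as_matrix()[:,2],Rt)
d=np.array([537.3,-305.7,62.2]);print(proj(m,d),o['ft_force'],o['ee_pos'])
u,v=proj(m,d).round().astype(int);u0=max(u-100,0);v0=max(v-75,0);print(u0,v0)
cv2.imwrite('pics/w4c.png',cv2.resize(im[v0:v0+150,u0:u0+200],None,fx=4,fy=4,interpolation=cv2.INTER_CUBIC))
cv2.imwrite('pics/w4.png',im)
E
```

```text
t: 8.55
ee_pos: [507.5, -295.8, 147.2]
orientation: [3.035, -0.35, 0.522]
ft_force: [0.2, -0.8, -0.7]
width: 0.5
grasp_force: 0.0
xyz [0.2 3.2 0.7] rot [0.0035 0.0078 0.0019]
[321.78860344 196.42910185] [ 0.18538538 -0.79048002 -0.6911551 ] [ 507.50069514 -295.76040512  147.15410979]
222 121
```

View pics/w4c.png

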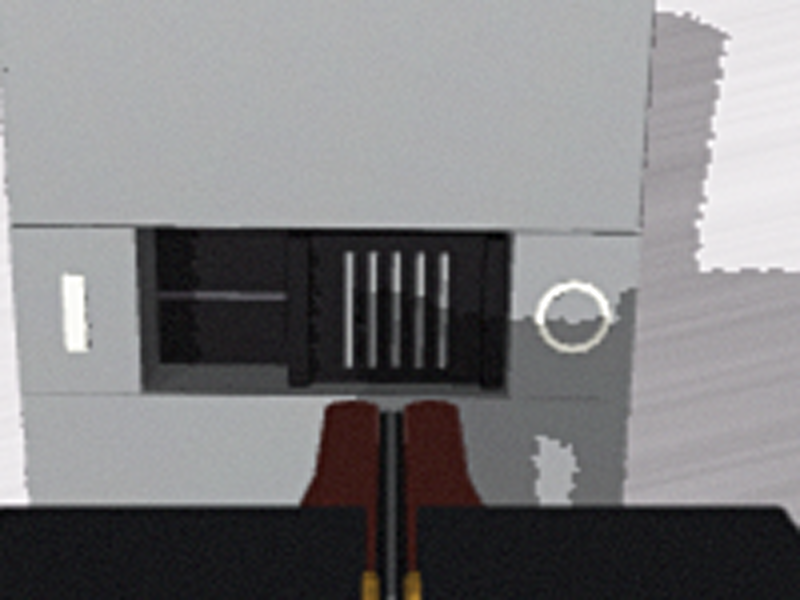

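The dish (with five white grooves) is centred at crop (396,310), i.e. image (321,198.5). The slot corners are at crop (137,229), (513,232), (508,397), (143,392), and the edges are parallel to the tool axes.

Run:
```python
from h import *
m=np.load('w4.npy',allow_pickle=True).item()
A=Rc.as_matrix();c0=np.array([539.4,-290.8,66.]);
def onface(p,h):
    o,d=ray(m,p);n=A[:,2];t=(n@(c0+h*n-o))/(n@d);return o+t*d
q=[onface((222+u/4,121+v/4),0) for u,v in[(137,229),(513,232),(508,397),(143,392)]]
print([np.linalg.norm(q[i]-q[(i+1)%4]).round(1) for i in range(4)],np.mean(q,0).round(1))
D=onface((321,198.5),-4);print('dish',D.round(1),'in face frame',(A.T@(D-np.mean(q,0))).round(1))
print('face lin tilt',(A.T@(q[0]-q[1])).round(1))
rel(D,Rt)
```

```text
[np.float64(77.4), np.float64(35.9), np.float64(77.8), np.float64(35.4)] [ 538.  -290.    65.4]
dish [ 535.8 -304.7   61.6] in face frame [ -0.2 -14.8  -4. ]
face lin tilt [ 0.6 77.4  0. ]
xyz [-0.9  2.2 90.7] rot [0.0035 0.0078 0.0019]
```

Slot size checks out (77.5 × 35.6), with the dish 14.8 mm to the off side of centre. Descend to just above the face.

```bash
python3 -m inch '[{"xyz":[-0.9,2.2,25],"rot":[0.003,0.008,0.002]},{"xyz":[-0.9,2.2,50],"rot":[0.003,0.008,0.002]},{"xyz":[-0.9,2.2,70],"rot":[0.003,0.008,0.002]},{"xyz":[-0.9,2.2,80],"rot":[0.003,0.008,0.002]},{"xyz":[-0.9,2.2,84],"rot":[0.003,0.008,0.002]},{"xyz":[-0.9,2.2,84],"rot":[0.003,0.008,0.002]},{"xyz":[-0.9,2.2,84],"rot":[0.003,0.008,0.002]}]'
python3 -c "
from h import *
rel([535.8,-304.7,61.6],Rt);print(Rt.inv().apply(ctrl.get_obs()['ft_force']).round(1))"
```

```text
t: 9.18
ee_pos: [534.5, -305.1, 69.0]
orientation: [3.033, -0.351, 0.538]
ft_force: [-0.2, 0.3, -0.4]
width: 0.6
grasp_force: 0.0
xyz [-1.5 -0.7  7.4] rot [ 0.0012 -0.002  -0.    ]
[-0.4 -0.2  0.3]
```

```bash
python3 -m inch '[{"xyz":[-1,-0.7,4],"rot":[0,0,0]},{"xyz":[-1,-0.7,7],"rot":[0,0,0]},{"xyz":[-1,-0.7,9],"rot":[0,0,0]},{"xyz":[-1,-0.7,11],"rot":[0,0,0]},{"xyz":[-1,-0.7,11],"rot":[0,0,0]},{"xyz":[-1,-0.7,11],"rot":[0,0,0]}]'
python3 -c "
from h import *
rel([535.8,-304.7,61.6],Rt);print(Rt.inv().apply(ctrl.get_obs()['ft_force']).round(1))"
```

```text
t: 9.68
ee_pos: [537.7, -305.7, 58.3]
orientation: [3.032, -0.352, 0.539]
ft_force: [-0.2, 1.3, 4.8]
width: 0.2
grasp_force: 2.5
xyz [-0.8 -0.6 -3.9] rot [ 0.0016 -0.0026 -0.0006]
[ 1.2 -1.3 -4.6]
```

Force 4.6 N at about 3.9 mm of press, matching the spring. Press a little more, then begin sliding.

```bash
python3 -m inch '[{"xyz":[0,0,0.8],"rot":[0,0,0]},{"xyz":[0,0,1.6],"rot":[0,0,0]},{"xyz":[0,0,1.6],"rot":[0,0,0]},{"xyz":[0,0,1.6],"rot":[0,0,0]},{"xyz":[0,-2,1.6],"rot":[0,0,0]},{"xyz":[0,-4,1.6],"rot":[0,0,0]},{"xyz":[0,-6,1.6],"rot":[0,0,0]},{"xyz":[0,-8,1.6],"rot":[0,0,0]},{"xyz":[0,-10,1.6],"rot":[0,0,0]},{"xyz":[0,-10,1.6],"rot":[0,0,0]}]'
python3 -c "
from h import *
rel([535.8,-304.7,61.6],Rt);print(Rt.inv().apply(ctrl.get_obs()['ft_force']).round(1))"
```

```text
t: 10.52
ee_pos: [540.5, -296.3, 56.9]
orientation: [3.032, -0.352, 0.539]
ft_force: [-1.2, 0.4, 5.1]
width: 0.5
grasp_force: 2.9
xyz [-0.9  9.2 -5.3] rot [ 0.0022 -0.0031 -0.0007]
[ 0.5 -0.1 -5.2]
```

Pressed 5.3 mm and 9 mm along. Continue.

```bash
python3 -m inch '[{"xyz":[0,-2,0],"rot":[0,0,0]},{"xyz":[0,-4,0],"rot":[0,0,0]},{"xyz":[0,-6,0],"rot":[0,0,0]},{"xyz":[0,-8,0],"rot":[0,0,0]},{"xyz":[0,-10,0],"rot":[0,0,0]},{"xyz":[0,-12,0],"rot":[0,0,0]},{"xyz":[0,-14,0],"rot":[0,0,0]},{"xyz":[0,-16,0],"rot":[0,0,0]},{"xyz":[0,-17,0],"rot":[0,0,0]},{"xyz":[0,-17,0],"rot":[0,0,0]},{"xyz":[0,-17,0],"rot":[0,0,0]}]'
python3 -c "
from h import *
rel([535.8,-304.7,61.6],Rt);print(Rt.inv().apply(ctrl.get_obs()['ft_force']).round(1))"
```

```text
t: 11.43
ee_pos: [544.5, -279.9, 57.0]
orientation: [3.032, -0.352, 0.539]
ft_force: [-1.8, 0.5, 5.2]
width: 0.4
grasp_force: 2.9
xyz [-1.  26.1 -5.3] rot [ 0.0022 -0.0033 -0.0007]
[ 0.  -0.1 -5.5]
```

```bash
python3 -m inch '[{"xyz":[0,-1,0],"rot":[0,0,0]},{"xyz":[0,-2,0],"rot":[0,0,0]},{"xyz":[0,-3,0],"rot":[0,0,0]},{"xyz":[0,-4,0],"rot":[0,0,0]},{"xyz":[0,-5,0],"rot":[0,0,0]},{"xyz":[0,-5,0],"rot":[0,0,0]}]'
python3 - <<'E'
from h import *
rel([535.8,-304.7,61.6],Rt);print(Rt.inv().apply(ctrl.get_obs()['ft_force']).round(1))
im=ctrl.get_image('wrist')[:,:,::-1]
cv2.imwrite('pics/w5c.png',cv2.resize(im[100:280,220:460],None,fx=3.3,fy=3.3,interpolation=cv2.INTER_CUBIC))
E
```

```text
t: 11.93
ee_pos: [545.6, -275.5, 57.0]
orientation: [3.031, -0.352, 0.54]
ft_force: [-2.0, -1.7, 5.7]
width: 0.7
grasp_force: 2.9
xyz [-1.1 30.7 -5.2] rot [ 0.0029 -0.0037 -0.0008]
[ 0.5  2.1 -5.9]
```

```bash
python3 -m inch '[{"xyz":[0,-1,0],"rot":[0,0,0]},{"xyz":[0,-2,0],"rot":[0,0,0]},{"xyz":[0,-3,0],"rot":[0,0,0]},{"xyz":[0,-3,0],"rot":[0,0,0]},{"xyz":[0,-3,0],"rot":[0,0,0]}]'
python3 - <<'E'
from h import *
rel([535.8,-304.7,61.6],Rt);print(Rt.inv().apply(ctrl.get_obs()['ft_force']).round(1))
E
```

```text
t: 12.4
ee_pos: [546.3, -272.7, 57.0]
orientation: [3.031, -0.352, 0.54]
ft_force: [-2.8, -3.1, 4.9]
width: 0.8
grasp_force: 2.9
xyz [-1.1 33.5 -5.2] rot [ 0.0029 -0.0038 -0.001 ]
[-0.2  3.7 -5.3]
```

View pics/w5c.png

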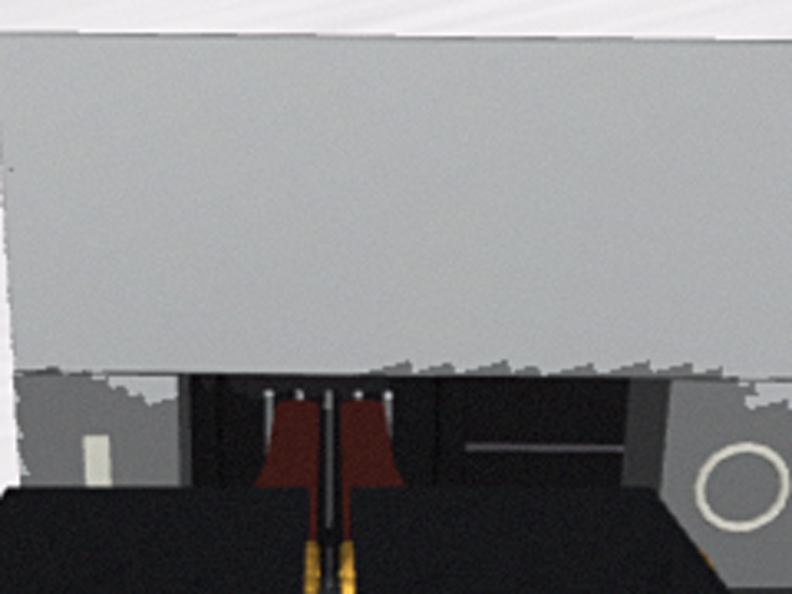

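At 30.7 mm the fingers sat centred on the button (grooves either side at columns 268–390), which is against the bar end of the slot (column 190). Push a little further to confirm the stop.

```bash
python3 -m inch '[{"xyz":[0,-1,0],"rot":[0,0,0]},{"xyz":[0,-2,0],"rot":[0,0,0]},{"xyz":[0,-3,0],"rot":[0,0,0]},{"xyz":[0,-3,0],"rot":[0,0,0]},{"xyz":[0,-3,0],"rot":[0,0,0]}]'
python3 - <<'E'
from h import *
rel([535.8,-304.7,61.6],Rt);print(Rt.inv().apply(ctrl.get_obs()['ft_force']).round(1))
E
```

```text
t: 12.82
ee_pos: [546.9, -269.8, 57.0]
orientation: [3.031, -0.352, 0.54]
ft_force: [-2.7, -4.4, 5.4]
width: 0.5
grasp_force: 2.9
xyz [-1.1 36.5 -5.2] rot [ 0.0029 -0.0037 -0.0009]
[ 0.3  4.9 -5.6]
```

Sideways force is 4.9 N, well over the 1.5 N sliding friction, so the switch is at its stop. Lift straight out.

```bash
python3 -m inch '[{"xyz":[0,0,-2],"rot":[0,0,0]},{"xyz":[0,0,-4],"rot":[0,0,0]},{"xyz":[0,0,-7],"rot":[0,0,0]},{"xyz":[0,0,-12],"rot":[0,0,0]},{"xyz":[0,0,-25],"rot":[0,0,0]},{"xyz":[0,0,-45],"rot":[0,0,0]},{"xyz":[0,0,-70],"rot":[0,0,0]},{"xyz":[0,0,-95],"rot":[0,0,0]},{"xyz":[0,0,-110],"rot":[0,0,0]},{"xyz":[0,0,-110],"rot":[0,0,0]},{"xyz":[0,0,-110],"rot":[0,0,0]}]'
python3 - <<'E'
from h import *
w=ctrl.get_image('wrist')[:,:,::-1];s=ctrl.get_image('side')[:,:,::-1]
a=cv2.resize(w[110:290,200:440],(480,360),interpolation=cv2.INTER_CUBIC);b=cv2.resize(s[100:310,190:400],(360,360),interpolation=cv2.INTER_CUBIC)
b=b[:,:310]
cv2.imwrite('pics/f.png',np.hstack([a,b]));print(ctrl.get_obs()['ft_force'])
E
```

```text
t: 13.73
ee_pos: [509.7, -259.8, 160.1]
orientation: [3.032, -0.351, 0.539]
ft_force: [1.0, -0.4, -1.0]
width: 0.5
grasp_force: 0.0
[ 0.2363947   0.94797062 -0.75313633]
```

View pics/f.png

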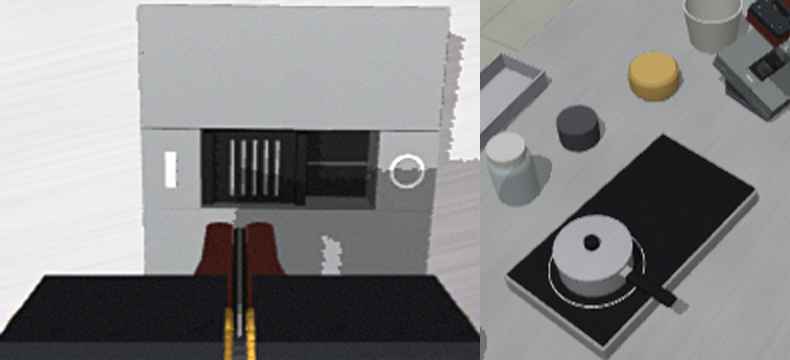

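The button is hard against the bar end (right ridge at column 305 of the slot's 202–380, so a slide of about 30 mm). The pan stands within the ring, and nothing else has moved.

```bash
python3 -c "
from workcell import ctrl
print(ctrl.close_job())"
```

```text
the job is handed in; nothing more can be done
None
```

I slid the pan into the ring (centres under 2 mm apart), then slid the switch to its stop at the bar end and released it. I then handed the job in at about 14 s, with no verdict returned; that the switch sprang up and locked is judged from its roughly 30 mm travel, not seen directly.

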